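# Flip the amber bottle's status flag to green

### The arm

A 6-joint arm with a two-finger parallel gripper is mounted at the origin on the work surface. World frame = base frame: x ahead of the robot, y to its left, z up, the work surface at z = 0. Lengths are in mm, angles in degrees, forces in N, time in s.
With the tool pointing down it reaches from about 300 to 850 mm from the base axis. Payload 4.2 kg.
Tool frame: the origin (TCP) lies on the front face of the gripper's body, between the roots of the fingers; the fingertips stand 78 mm ahead of it and the grasp point (between the pads) lies 60 mm ahead of it; x points along the fingers, y is the direction in which the jaws open and shut, and the axes are right-handed (so a half turn about x gives the same grasp; the last joint's range is limited). The gripper opens to 91 mm and grips with 3 to 60 N. Pads are 32 mm wide; open, the fingers measure 118 mm over their backs; the gripper's body (76 mm by 178 mm) begins 60 mm behind the grasp point.
Start: joints at [-73.396, 18.312, 89.639, -0, 72.044, -1.146], TCP at [175.3, -547.636, 292.276] pointing down, gripper open.
Joint ranges: [-177.97, 177.97], [-48.28, 115.42], [12.27, 149.76], [-77.06, 257.06], [2.81, 150.46], [-146.56, 146.56]. Speed limits (degrees/s): [147.25, 147.25, 180, 180, 180, 180].

### API

Orientations are given as [roll, pitch, yaw] about the fixed x, y, z axes, in that order (R = Rz(yaw) Ry(pitch) Rx(roll)).
In Python, from workcell import status, viewer, env gives the robot as it stands. The module is installed in compiled form; this text tells all that it offers.
- The arm moves only by the tool move_arm, never from a script. Its argument "moves" is a list of rows, each a list of 3 entries, a list of its own where there are three numbers: the shift along the tool's x, y, z in cm, then the turn about the tool's x in rad, then the gripper's target within -1 to 1 (fully open at 1, half-way at 0, shut at -1). A call has 1 to 20 rows; each row is the pose to reach, as a shift and turn from the pose commanded when the call began, along the tool's axes at that moment; what a row does not reach only later rows make up. A row lasts 1/8 s, in which the tool goes at most 62.5 mm and 10.7 degrees, less where a joint would pass 70% of its speed; a pose out of reach is approached as far as the arm can. A call with a gripper value outside its range is refused whole. The fingers move at their own pace and stop on an object; "force" is the grip in N (left out, the last holds). Time passes only in rows, so rows that repeat a pose let the fingers close. It gives the time, the measured TCP pose, the force and the opening at its end, in the units of the state.
- status.state(): the state, without advancing time (a new reading comes with each control period).
- viewer.grab_frame(name): name is "side" or "top"; returns the picture (400x640x3 uint8, red, green, blue); there is no depth.
- viewer.get_calibration(name): a dict with "camera_matrix" (3x3 intrinsics, pixels), "D" ([k1, k2, p1, p2, k3] as OpenCV has them; the pictures are not rectified), "eye" and "rotation" of the camera in the world. Camera axes: x right, y down, z forward; pixel columns grow to the right and rows downward; lengths in mm; the calibration is good to about 2 mm. A picture is of the moment at which its call begins. get_calibration takes no time and is no camera call.
- env.job_done(): hands the job in, once; it reports no verdict.
The state is a dict: "time_s": time; "qpos": joint angles; "qvel": joint speeds; "effort": joint torques, N m; "ee_pos": TCP position; "ee_rot": TCP orientation; "force": force on the tool from outside, world axes, zero at the start; "torque": the same for the moment, N m; "gripper_width": finger opening in mm.
Only numpy, scipy, OpenCV 4.12 (cv2) and the standard library are available. Lean on these libraries where they do the work, as an engineer would, in place of code of your own. Each camera call takes 0.05 s, during which the arm holds its last target.

### The job

The amber bottle has passed its check: on the stand that holds it, push the hinged flag gently over its pivot with the fingertips, without gripping it, until it lies flat on the other side with its green face up. The yellow tab on the far side of the hinge can be pressed down to raise the flag; it stays where you leave it. Do not lift or drag the stands, leave the other stand's flag red, and leave the bottles and everything else where they stand.

Things in the scene. Friction and masses are not known exactly. Their poses are not given: they have to be found in the camera images.
- stand_a: loose 1.2 kg grey stand with the amber bottle and a hinged flag. Plate 210 x 130 x 10 mm; origin: centre of its underside; z up; x points from flag to bottle (away from the robot, within 0.3 rad), y to the side where the flag lies at first. Bottle place, 10 mm rails: 55 mm along +x. Two cheeks, 8 mm thick, 74 mm high, 72 mm apart, bear the hinge; open below the flag.
- hinge_a (a point): middle of the hinge line, parallel to the stand's x, 50 mm along its -x, 65 mm above the bench. The flag on it is one straight rigid piece 5 mm thick: a paddle 60 mm wide reaching 95 mm to one side and, in line on the other side, a yellow tab 44 mm wide reaching 40 mm. Pushing the tab down raises the paddle. A 12 mm barrel runs along the hinge.
- flag_a (a joint): angle of the flag, rad: 0 = paddle level on the stand's +y side, red face (white bar) up; pi/2 = paddle straight up; pi = level on the -y side, green face (white disc) up. Rubber-cushioned stops at 0 and pi. Stiff hinge (about 0.06 N m): it stays at any angle where it is left. Starts at 0 to 0.12.
- edge_a (a point): middle of the paddle's free edge, 95 mm from the hinge, at mid-thickness
- tab_a (a point): middle of the yellow tab's end edge, 40 mm from the hinge, at mid-thickness
- stand_b: loose 1.2 kg grey stand with the clear bottle and a hinged flag. Plate 210 x 130 x 10 mm; origin: centre of its underside; z up; x points from flag to bottle (away from the robot, within 0.3 rad), y to the side where the flag lies at first. Bottle place, 10 mm rails: 55 mm along +x. Two cheeks, 8 mm thick, 74 mm high, 72 mm apart, bear the hinge; open below the flag.
- hinge_b (a point): middle of the hinge line, parallel to the stand's x, 50 mm along its -x, 65 mm above the bench. The flag on it is one straight rigid piece 5 mm thick: a paddle 60 mm wide reaching 95 mm to one side and, in line on the other side, a yellow tab 44 mm wide reaching 40 mm. Pushing the tab down raises the paddle. A 12 mm barrel runs along the hinge.
- flag_b (a joint): angle of the flag, rad: 0 = paddle level on the stand's +y side, red face (white bar) up; pi/2 = paddle straight up; pi = level on the -y side, green face (white disc) up. Rubber-cushioned stops at 0 and pi. Stiff hinge (about 0.06 N m): it stays at any angle where it is left. Starts at 0 to 0.12.
- edge_b (a point): middle of the paddle's free edge, 95 mm from the hinge, at mid-thickness
- tab_b (a point): middle of the yellow tab's end edge, 40 mm from the hinge, at mid-thickness
- amber_bottle: brown bottle with blue screw cap and white label, 66 mm across, 120 mm tall, loose on the stand whose flag is to be flipped; origin: centre of its underside, z up
- clear_bottle: clear, pale bottle of the same size and cap, loose on the other stand; origin: centre of its underside, z up
- vial: small brown vial with white cap, 26 mm across, 55 mm tall, loose; origin: centre of its underside, z up
- beaker: clear plastic beaker, 60 mm across, 75 mm tall, loose; origin: centre of its underside, z up
- tip_box: blue box 85 x 120 x 55 mm, loose; origin: centre of its underside, z up
- white_jar: white plastic jar, 84 mm across, 140 mm tall, loose; origin: centre of its underside, z up
Things that resemble listed ones, but are neither listed nor needed, are in the scene too. Several things look just like the vial: the one meant starts nearest to the robot's base.

How it is judged (in metres and radians):
At the end, for the whole second after the job is handed in: The flag beside the amber bottle lies flat on its other side, green face up (at least 3.0 rad of its 3.14 rad turn) and at rest; the other flag still shows red (below 0.42 rad); both stands are within 35 mm, the bottles and the other loose things within 40 mm, of where they started, all standing (value of joint flag_a above 3 rad and velocity of joint flag_a between -0.1 and 0.1 rad/s and value of joint flag_b below 0.42 rad and distance of each of stand_a, stand_b from where it was at the start of the episode below 0.035 m and height (world z) of each of stand_a, stand_b below 0.012 m and distance of each of amber_bottle, clear_bottle, vial, beaker, tip_box, white_jar from where it was at the start of the episode below 0.04 m and angle between each of amber_bottle, clear_bottle, vial, beaker, tip_box, white_jar's own z axis and vertical below 0.2 rad); the robot touches nothing.
It fails at once if a bottle or another loose thing is shifted by more than 40 mm, lifted or tipped (distance of any of amber_bottle, clear_bottle, vial, beaker, tip_box, white_jar from where it was at the start of the episode above 0.04 m or angle between any of amber_bottle, clear_bottle, vial, beaker, tip_box, white_jar's own z axis and vertical above 0.4 rad or height (world z) of any of amber_bottle, clear_bottle, vial, beaker, tip_box, white_jar above 0.03 m).
It fails at once if a stand is shifted by more than 35 mm, lifted off the bench or tipped (distance of any of stand_a, stand_b from where it was at the start of the episode above 0.035 m or height (world z) of any of stand_a, stand_b above 0.012 m or angle between any of stand_a, stand_b's own z axis and vertical above 0.15 rad).
It fails at once if the other flag (beside the clear bottle) is turned by more than 0.3 rad (value of joint flag_b above 0.42 rad).
It fails at once if the flag is squeezed or struck with more than 35 N (contact force between the fingers and flag_a above 35 N or contact force between the fingers and flag_b above 35 N).
It fails at once if the flag is flung over, faster than 8 rad/s (velocity of joint flag_a above 8 rad/s).
It also fails if it takes over 64 s, if anything falls off the work surface, if the arm or the gripper's body presses on something with over 40 N, if the wrist force passes 120 N, or if a joint passes its speed limit or range.

## Working session

There is one attempt and no reset: what is moved stays moved. The work goes in short steps, Python scripts to look and compute and a tool call to move; the robot and the scene stay as the last step left them, time stands still between calls to the robot, and variables do not carry over. Pictures are saved under pics/ and viewed, and the job is handed in when it is done.

Besides the shell and the picture viewer there is one more tool, called after "Emit:" by a JSON object that holds its "api" and its "payload". move_arm: Moves the arm, as the interface text tells. Its arguments: {"type":"object","properties":{"moves":{"type":"array","items":{"type":"array"}},"force":{"type":"number"}},"required":["moves"]}

```bash
mkdir -p pics; python3 - <<'E'
from workcell import status, viewer, env
import cv2
for n in("side","top"):
    cv2.imwrite(f"pics/{n}0.png",viewer.grab_frame(n)[:,:,::-1])
    print(n,viewer.get_calibration(n))
print(status.state())
E
```

```text
side {'camera_matrix': array([[405.1548524 ,   0.        , 318.37445595],
       [  0.        , 405.1548524 , 201.9568981 ],
       [  0.        ,   0.        ,   1.        ]]), 'D': array([0.01230328, 0.        , 0.        , 0.        , 0.        ]), 'eye': array([128.83187805, 583.88297804, 749.32051977]), 'rotation': array([-130.92356433,   -0.80701894, -142.70162823])}
top {'camera_matrix': array([[472.77152065,   0.        , 321.10183109],
       [  0.        , 472.77152065, 196.5708841 ],
       [  0.        ,   0.        ,   1.        ]]), 'D': array([-0.07401043,  0.        ,  0.        ,  0.        ,  0.        ]), 'eye': array([ 471.6042235 ,  -16.51387774, 1364.53734894]), 'rotation': array([-174.26243904,   -0.45911816,  -89.13413119])}
{'time_s': 0.1, 'qpos': array([-7.33977947e+01,  1.83487808e+01,  8.96974675e+01, -1.33172446e-03,
        7.20441231e+01, -1.14468599e+00]), 'qvel': array([-0.04345326, -0.06644376, -0.14316256,  0.04056171, -0.10828276,
        0.02964038]), 'effort': array([ 6.70156187e-04, -4.13332844e+01, -2.32509452e+01,  7.29241641e-02,
        4.21917520e-02, -4.75888351e-05]), 'ee_pos': array([ 175.18513378, -547.33570323,  291.50941197]), 'ee_rot': array([-90.3419546 ,  89.90961978, 107.40534827]), 'force': array([ 0.3411617 , -0.61322635, -0.21019706]), 'torque': array([0.01883653, 0.00693457, 0.02143988]), 'gripper_width': 91.31211288345919}
```

View pics/side0.png

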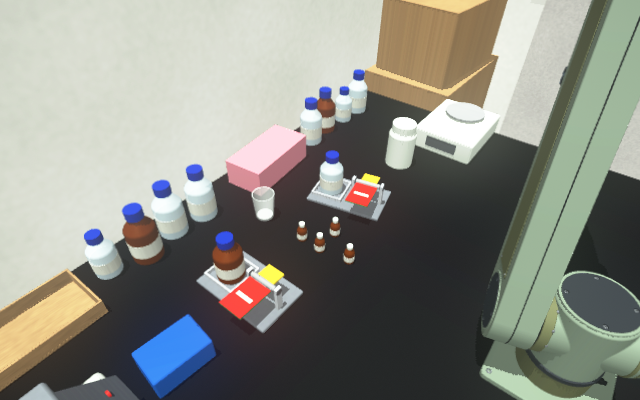

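View pics/top0.png

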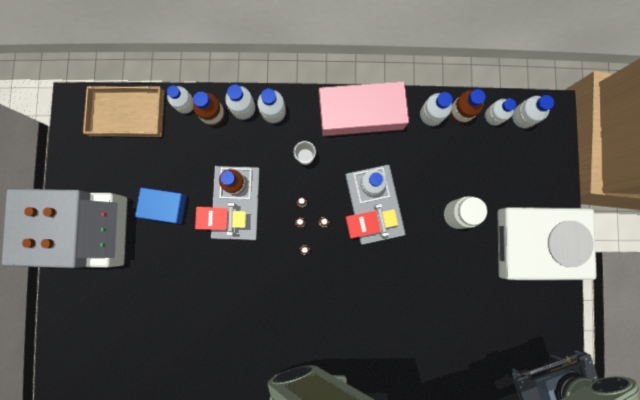

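```bash
cat > h.py <<'E'
import numpy as np, cv2
from scipy.spatial.transform import Rotation as Ro
from workcell import status, viewer, env
def cal(n):
    c=viewer.get_calibration(n); return c['camera_matrix'],c['D'],c['eye'],Ro.from_euler('xyz',c['rotation'],degrees=True).as_matrix()
def back(n,uv,z):
    K,D,e,R=cal(n); p=cv2.undistortPoints(np.array(uv,float).reshape(-1,1,2),K,D).reshape(-1,2)
    d=np.c_[p,np.ones(len(p))]@R.T
    return e+d*((z-e[2])/d[:,2])[:,None]
def proj(n,P):
    K,D,e,R=cal(n); q=(np.atleast_2d(P)-e)@R
    return cv2.projectPoints(q.astype(float),np.zeros(3),np.zeros(3),K,D)[0].reshape(-1,2)
E
python3 - <<'E'
from h import *
im=cv2.imread('pics/top0.png')
cv2.imwrite('pics/topz.png',cv2.resize(im[150:260,180:280],None,fx=5.4,fy=5.4,interpolation=cv2.INTER_CUBIC))
im=cv2.imread('pics/side0.png')
cv2.imwrite('pics/sidez.png',cv2.resize(im[225:335,180:320],None,fx=5,fy=5,interpolation=cv2.INTER_CUBIC))
s=status.state(); print(Ro.from_euler('xyz',s['ee_rot'],degrees=True).as_matrix().round(3))
print(back('top',[[235,203]],10),back('top',[[231,219]],65))
E
```

```text
[[-0.     0.305 -0.952]
 [ 0.002 -0.952 -0.305]
 [-1.    -0.002 -0.   ]]
[[585.31170667 222.23836143  10.        ]] [[536.317033   222.15836657  65.        ]]
```

View pics/topz.png

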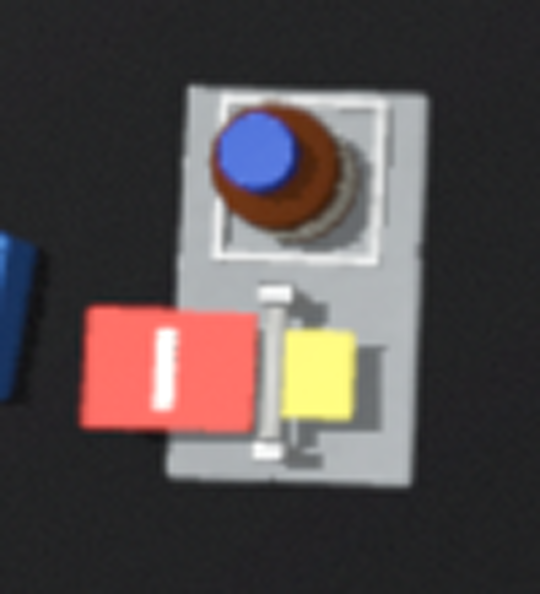

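View pics/sidez.png

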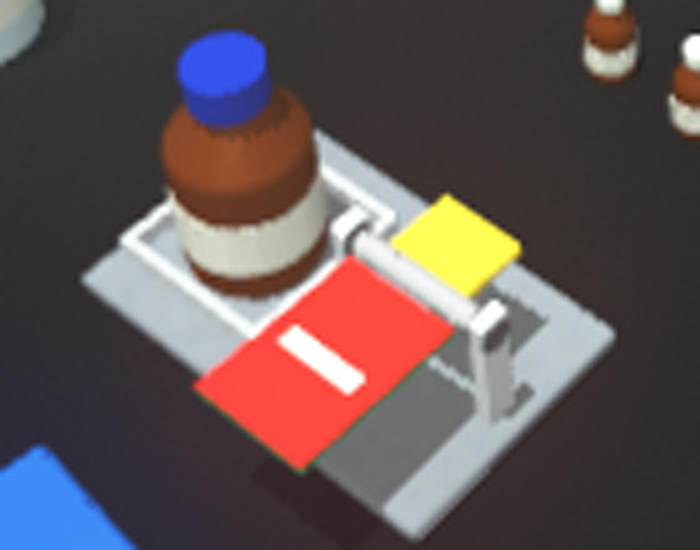

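```bash
python3 - <<'E'
from h import *
def z2p(a,s,x0,y0): return [[(u+.5)/s-.5+x0,(v+.5)/s-.5+y0] for u,v in a]
c=back('top',z2p([(188,87),(428,95),(411,486),(166,477)],5.4,180,150),10)
print(c.round(1),c.mean(0)); ax=(c[0]+c[1]-c[2]-c[3]);print('yaw',np.degrees(np.arctan2(ax[1],ax[0])),np.linalg.norm(c[0]-c[3]),np.linalg.norm(c[0]-c[1]))
h=back('top',z2p([(275,293),(267,450)],5.4,180,150),74);print('hinge top',h,h.mean(0))
c=back('side',z2p([(80,279),(417,540),(615,334)],5,180,225),10);print('side',c, (c[0]+c[2])/2)
h=back('side',z2p([(353,218),(490,320)],5,180,225),74);print(h,h.mean(0))
t=back('top',z2p([(355,332),(352,420)],5.4,180,150),63);print('tab',t)
e=back('top',z2p([(88,306),(80,430)],5.4,180,150),67);print('edge',e)
b=back('top',[[160,206],[322,222],[301,201],[300,222],[304,249]],20);print(b)
E
```

```text
[[693.  286.   10. ]
 [690.6 156.4  10. ]
 [481.4 159.6  10. ]
 [483.8 289.9  10. ]] [587.22234788 222.99323075  10.        ]
yaw -0.9681666605514159 209.22955257560562 129.58905732308193
hinge top [[577.3954962  223.21473838  74.        ]
 [497.78848199 224.64745411  74.        ]] [537.5919891  223.93109625  74.        ]
side [[691.4334529  286.56311447  10.        ]
 [480.80227637 289.63087035  10.        ]
 [481.33183028 161.69112431  10.        ]] [586.38264159 224.12711939  10.        ]
[[576.88274481 220.03351767  74.        ]
 [495.34828013 224.08998175  74.        ]] [536.11551247 222.06174971  74.        ]
tab [[558.96393086 183.55264111  63.        ]
 [514.01733566 183.73696952  63.        ]]
edge [[569.73207147 320.38905514  67.        ]
 [506.37065932 321.97121457  67.        ]]
[[572.29562009 436.64948684  20.        ]
 [534.22240293 -28.89735451  20.        ]
 [593.22759534  31.9498743   20.        ]
 [533.24327238  33.6435911   20.        ]
 [457.03402573  20.87641771  20.        ]]
```

Emit:
{"api": "move_arm", "payload": {"moves": [[[0,-4.5,-3.8],0,1],[[0,-9,-7.6],0,1],[[0,-13.6,-11.4],0,1],[[0,-18.1,-15.2],0,1],[[0,-22.6,-19],0,1],[[0,-27.1,-22.9],0,1],[[0,-31.6,-26.7],0,1],[[0,-36.2,-30.5],0,1],[[0,-40.7,-34.3],0,1],[[0,-45.2,-38.1],0,1],[[0,-46.9,-41],0.1,1],[[0,-48.7,-44],0.2,1],[[0,-50.4,-47],0.328,1],[[0,-52.2,-50],0.328,1],[[0,-53.9,-52.8],0.328,1],[[0,-55.6,-55.7],0.328,1],[[0,-55.6,-55.7],0.328,1],[[0,-55.6,-55.7],0.328,1]]}}

```text
time_s: 2.35
ee_pos: [535.7, 151.4, 291.7]
ee_rot: [28.5, 89.9, -152.6]
force: [-0.3, -0.1, 0.1]
gripper_width: 91.0
```

```bash
python3 - <<'E'
from h import *
s=status.state(); print(s['time_s'],s['ee_pos'],s['qpos'],s['force']);print(Ro.from_euler('xyz',s['ee_rot'],degrees=True).as_matrix().round(3))
E
```

```text
2.35 [535.67092733 151.37674283 291.68588943] [ 1.46070938e+01  1.67223325e+01  9.20458432e+01 -2.50186792e-02
  7.13359799e+01  1.05647366e+02] [-0.34892013 -0.10346627  0.12918552]
[[-0.002 -0.018 -1.   ]
 [-0.001 -1.     0.018]
 [-1.     0.001  0.002]]
```

Emit:
{"api": "move_arm", "payload": {"moves": [[[3,-0.1,0],0,1],[[6,-0.1,0],0,1],[[9,-0.1,0],0,1],[[11,-0.1,0],0,1],[[12.5,-0.1,0],0,1],[[12.8,-0.1,0],0,1],[[12.8,-0.1,0],0,1]]}}

```text
time_s: 3.22
ee_pos: [536.5, 152.6, 164.7]
ee_rot: [-172.8, 89.9, 6.1]
force: [-0.4, -0.6, 0.2]
gripper_width: 91.3
```

```bash
cat > look.py <<'E'
from h import *
import sys
t=sys.argv[1]
s=viewer.grab_frame('side')[:,:,::-1]; p=viewer.grab_frame('top')[:,:,::-1]
a=cv2.resize(s[170:340,150:350],(800,680),interpolation=cv2.INTER_CUBIC)[:600]
cv2.imwrite(f'pics/s{t}.png',a)
cv2.imwrite(f'pics/t{t}.png',cv2.resize(p[130:280,160:340],(720,600),interpolation=cv2.INTER_CUBIC))
E
python3 look.py 1
```

```text
(no output)
```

View pics/s1.png

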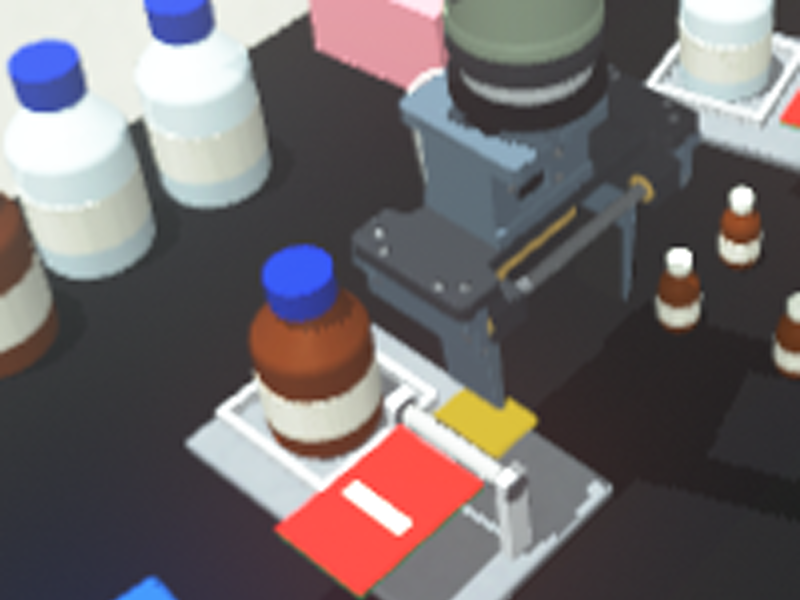

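View pics/t1.png

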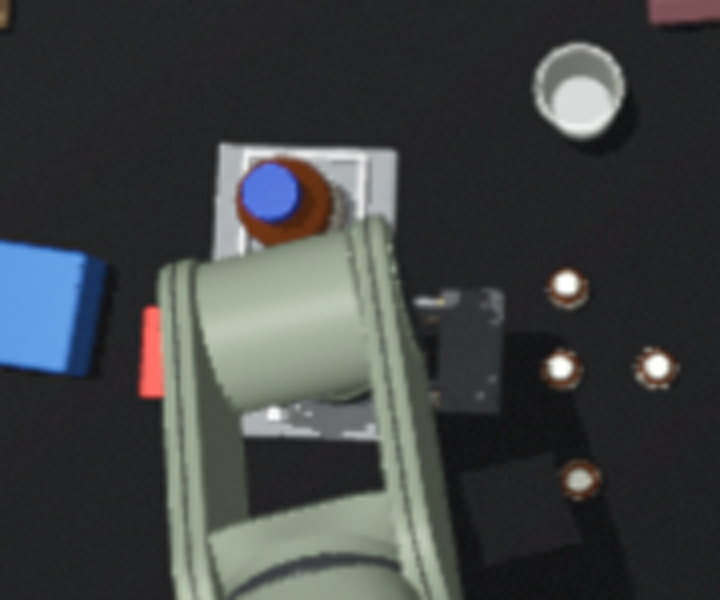

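Emit:
{"api": "move_arm", "payload": {"moves": [[[0.8,0,0],0,1],[[1.5,0,0],0,1],[[1.8,0,0],0,1],[[2.0,0,0],0,1],[[2.2,0,0],0,1],[[2.4,0,0],0,1],[[2.6,0,0],0,1],[[2.8,0,0],0,1],[[2.8,0,0],0,1]]}}

```text
time_s: 4.45
ee_pos: [536.7, 152.8, 136.1]
ee_rot: [-174.3, 89.9, 4.6]
force: [0.0, -0.3, 2.4]
gripper_width: 91.5
```

```bash
python3 look.py 2
```

```text
(no output)
```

View pics/s2.png

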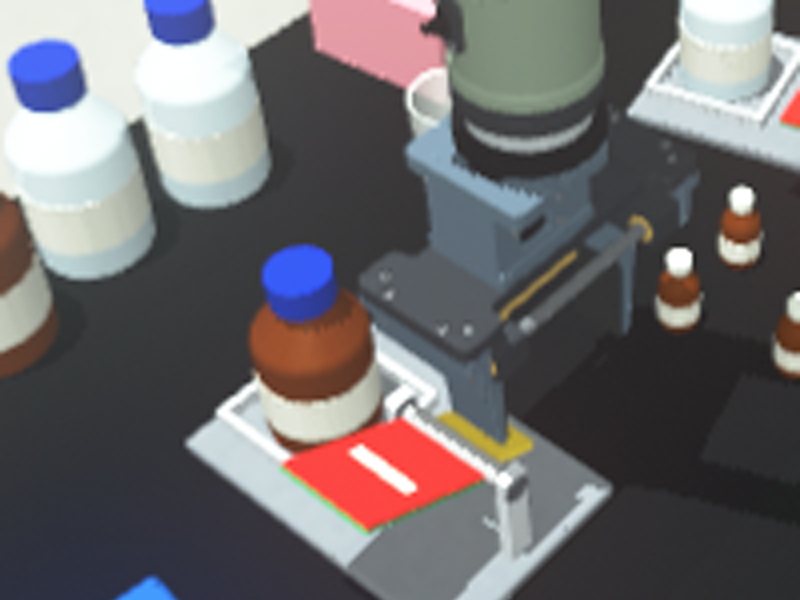

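Emit:
{"api": "move_arm", "payload": {"moves": [[[0.2,0,0],0,1],[[0.4,0,0],0,1],[[0.6,0,0],0,1],[[0.8,0,0],0,1],[[1.0,0,0],0,1],[[1.2,0,0],0,1],[[1.4,0,0],0,1],[[1.6,0,0],0,1],[[1.6,0,0],0,1]]}}

```text
time_s: 5.68
ee_pos: [536.1, 152.6, 119.8]
ee_rot: [31.9, 89.9, -149.1]
force: [0.3, -1.6, -0.1]
gripper_width: 91.3
```

```bash
python3 look.py 3
```

```text
(no output)
```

View pics/s3.png

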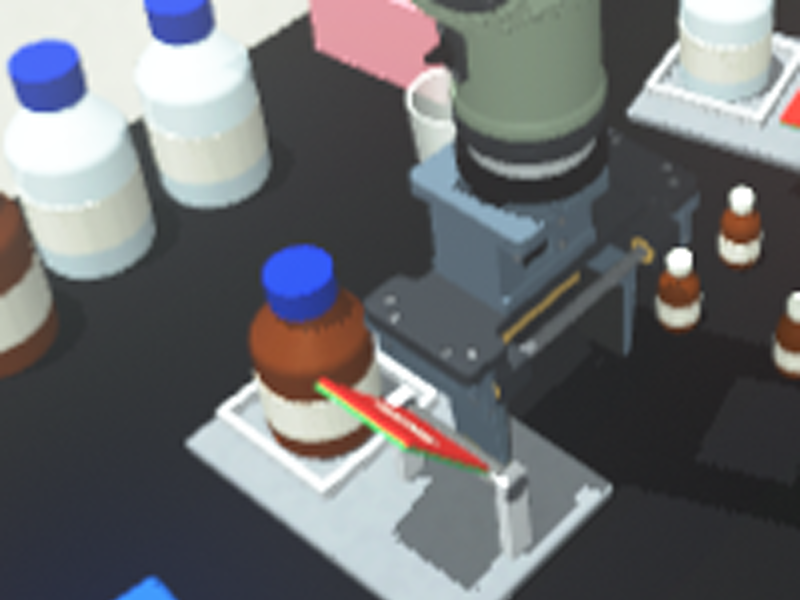

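```bash
cat > ang.py <<'E'
from h import *
def corners(a,sx):
    a=np.radians(a); u=np.array([1,-.017,0]);v=np.array([.017,1,0]);H=np.array([537,223.5,65.])
    return H+sx*u+95*np.cos(a)*v+np.array([0,0,95*np.sin(a)])
E
python3 - <<'E'
from ang import *
for a in range(30,180,10 ): print(a,[((proj('side',corners(a,s))[0]-[150,170])*4).round() for s in(-30,30)])
E
```

```text
30 [array([367., 523.]), array([281., 458.])]
40 [array([379., 492.]), array([292., 428.])]
50 [array([395., 461.]), array([307., 397.])]
60 [array([414., 430.]), array([326., 368.])]
70 [array([436., 400.]), array([347., 340.])]
80 [array([459., 374.]), array([370., 315.])]
90 [array([483., 351.]), array([394., 293.])]
100 [array([507., 333.]), array([418., 277.])]
110 [array([529., 320.]), array([442., 265.])]
120 [array([550., 312.]), array([463., 258.])]
130 [array([568., 309.]), array([482., 256.])]
140 [array([584., 312.]), array([499., 260.])]
150 [array([596., 319.]), array([512., 267.])]
160 [array([605., 330.]), array([522., 279.])]
170 [array([611., 346.]), array([529., 295.])]
```

Emit:
{"api": "move_arm", "payload": {"force": 10, "moves": [[[-1,0,0],0,1],[[-4,0,0],0,1],[[-8,0,0],0,1],[[-12,0,0],0,1],[[-14,0,0],0,1],[[-14,-3,0],0,-1],[[-14,-7,0],0,-1],[[-14,-11,0],0,-1],[[-14,-15,0],0,-1],[[-14,-16,0],0,-1],[[-14,-16,0],0,-1],[[-14,-16,0],0,-1],[[-12,-16,0],0,-1],[[-9,-16,0],0,-1],[[-7,-16,0],0,-1],[[-6.5,-16,0],0,-1],[[-6.5,-16,0],0,-1]]}}

```text
time_s: 7.9
ee_pos: [539.5, 312.1, 185.7]
ee_rot: [176.1, 90.0, -5.0]
force: [-0.2, -1.3, -0.7]
gripper_width: 1.0
```

```bash
python3 look.py 4
```

```text
(no output)
```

View pics/s4.png

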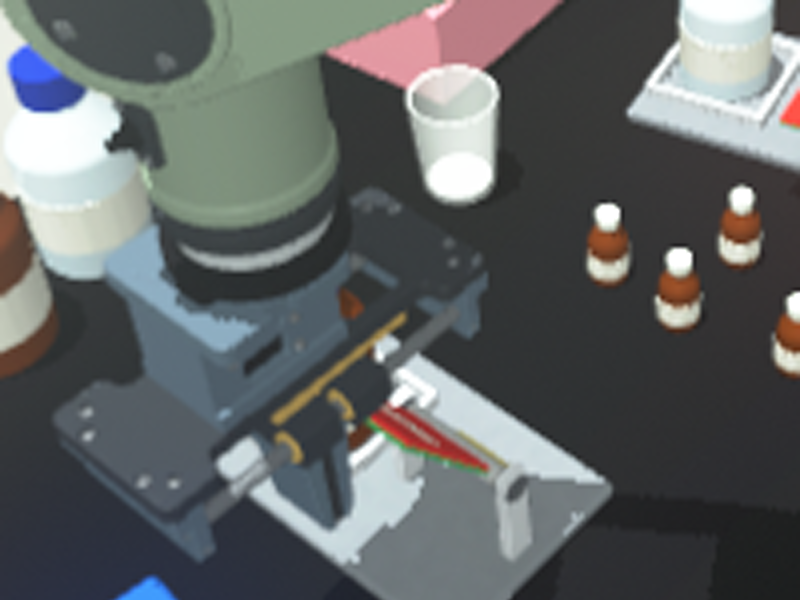

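Emit:
{"api": "move_arm", "payload": {"moves": [[[-1,0,0],0,-1],[[-1,1,0],0,-1],[[-1,1.8,0],0,-1],[[-1,2.5,0],0,-1],[[-1,3.2,0],0,-1],[[-1,3.9,0],0,-1],[[-1,4.6,0],0,-1],[[-1,5.3,0],0,-1],[[-1,6,0],0,-1],[[-1,6.7,0],0,-1],[[-1,7.4,0],0,-1],[[-1,8.1,0],0,-1],[[-1,8.8,0],0,-1],[[-1,9.5,0],0,-1],[[-1,10.2,0],0,-1],[[-1,10.8,0],0,-1],[[-1,11.2,0],0,-1],[[-1,11.2,0],0,-1]]}}

```text
time_s: 10.25
ee_pos: [537.2, 200.2, 195.3]
ee_rot: [88.3, 90.0, -92.7]
force: [-0.8, 0.2, -0.2]
gripper_width: 0.5
```

```bash
python3 look.py 5
```

```text
(no output)
```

View pics/s5.png

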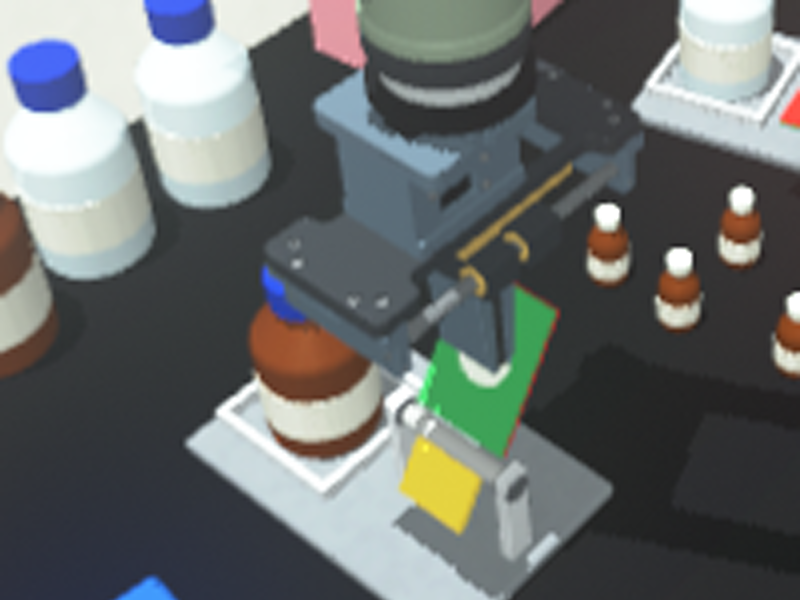

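Emit:
{"api": "move_arm", "payload": {"moves": [[[0.2,0.5,0],0,-1],[[0.5,1,0],0,-1],[[0.8,1.5,0],0,-1],[[1.2,1.8,0],0,-1],[[1.7,2.1,0],0,-1],[[2.2,2.3,0],0,-1],[[2.7,2.5,0],0,-1],[[3.2,2.7,0],0,-1],[[3.7,2.8,0],0,-1],[[4.1,2.8,0],0,-1],[[4.4,2.8,0],0,-1],[[4.6,2.8,0],0,-1],[[4.7,2.8,0],0,-1],[[4.8,2.8,0],0,-1],[[4.8,2.8,0],0,-1]]}}

```text
time_s: 12.22
ee_pos: [536.7, 172.8, 147.2]
ee_rot: [-122.4, 90.0, 56.5]
force: [-0.2, 1.0, -1.5]
gripper_width: 0.5
```

```bash
python3 look.py 6
```

```text
(no output)
```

View pics/s6.png

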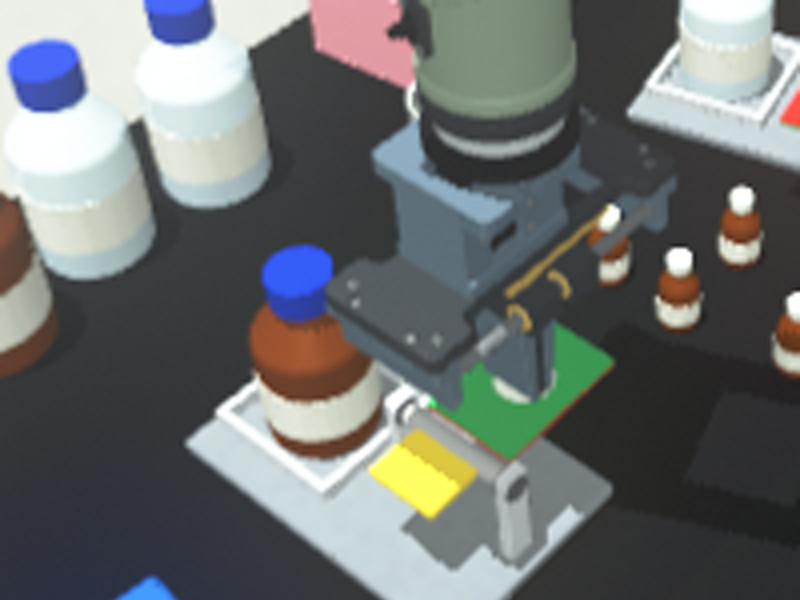

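Emit:
{"api": "move_arm", "payload": {"moves": [[[0.1,0,0],0,-1],[[0.2,0,0],0,-1],[[0.2,0,0],0,-1]]}}

```text
time_s: 12.7
ee_pos: [536.7, 172.7, 146.0]
ee_rot: [-160.7, 90.0, 18.3]
force: [-0.9, -0.1, 4.7]
gripper_width: 0.4
```

Emit:
{"api": "move_arm", "payload": {"moves": [[[0.1,0,0],0,-1],[[0.1,0,0],0,-1]]}}

```text
time_s: 12.95
ee_pos: [536.7, 172.8, 145.8]
ee_rot: [-163.9, 89.9, 15.0]
force: [-3.1, -1.4, 10.5]
gripper_width: 0.6
```

Force climbs with almost no motion, so the flag is on its stop. I'll retreat straight up and check.

Emit:
{"api": "move_arm", "payload": {"moves": [[[-0.5,0,0],0,-1],[[-3,0,0],0,-1],[[-8,0,0],0,-1],[[-14,0,0],0,-1],[[-16,0,0],0,-1],[[-16,5,5],0,-1],[[-16,10,10],0,-1],[[-16,15,15],0,-1],[[-16,20,18],0,-1],[[-16,25,18],0,-1],[[-16,28,18],0,-1],[[-16,28,18],0,-1],[[-16,28,18],0,-1]]}}

```text
time_s: 14.58
ee_pos: [351.6, -103.5, 304.1]
ee_rot: [-66.8, 90.0, 112.1]
force: [-0.0, -0.0, -0.9]
gripper_width: 0.4
```

```bash
python3 look.py 7; python3 - <<'E'
from ang import *
for a in range(165,181,5): print(a,[((proj('side',corners(a,s))[0]-[150,170])*4).round() for s in(-30,30)],[((proj('top',corners(a,s))[0]-[160,130])*4).round() for s in(-30,30)])
cv2.imwrite('pics/top8.png',viewer.grab_frame('top')[:,:,::-1])
E
```

```text
165 [array([608., 338.]), array([526., 287.])] [array([409., 402.]), array([413., 313.])]
170 [array([611., 346.]), array([529., 295.])] [array([413., 403.]), array([417., 314.])]
175 [array([612., 354.]), array([531., 304.])] [array([416., 403.]), array([420., 315.])]
180 [array([613., 364.]), array([532., 313.])] [array([418., 403.]), array([422., 316.])]
```

View pics/s7.png

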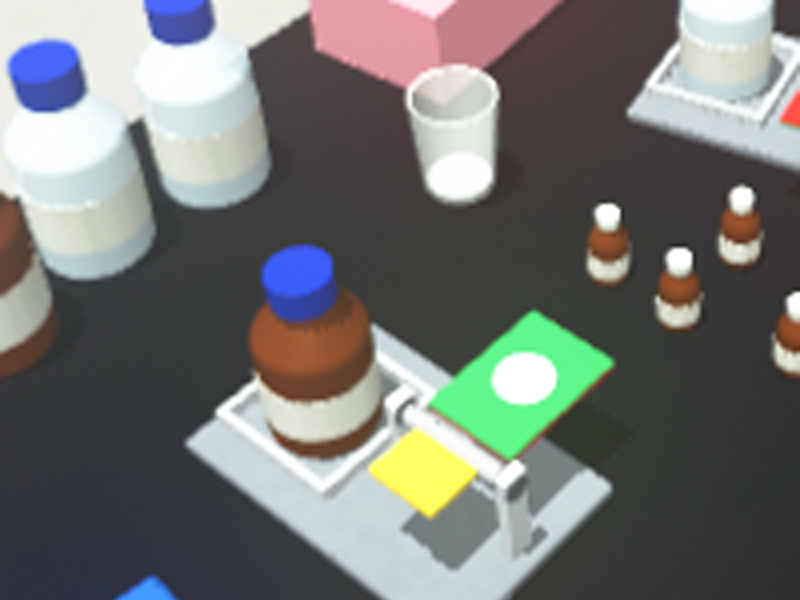

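View pics/top8.png

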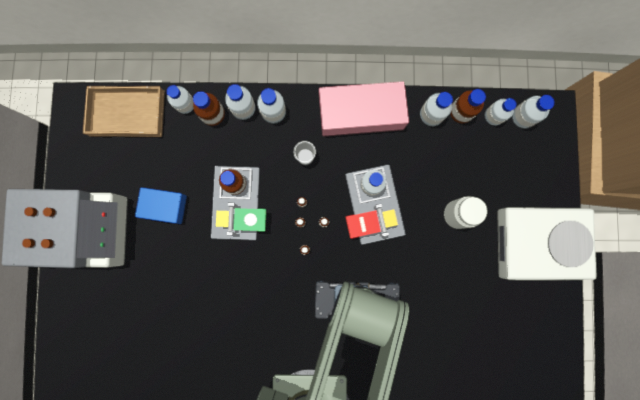

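The corners at (614,362) and (533,311) in the zoomed side view match about 179°. Green is up with the disc showing, the other flag is still red, and the stands and loose things are at their starting pixels.

```bash
python3 - <<'E'
from workcell import status, env
print(status.state()['qvel'].round(2)); env.job_done()
E
```

```text
[-0.02  0.01  0.02 -0.09 -0.   -0.21]
the job is handed in; nothing more can be done
```

The amber bottle's flag now lies flat on its other side, green face up, and the job is handed in. I pressed the yellow tab down with one fingertip until the flag stood at about 55°. Then I swept it over with the closed fingertips, pressed it onto its stop, and backed the arm away.

- **Flag angle:** the last pictures put it at about 179°, where at least 172° (3.0 rad) is needed.
- **Force:** the highest I read was about 11 N, while pressing against the stop. I read the force only at the end of each move, so a short peak in between would not show.
- **Everything else:** the other flag is still red. By eye, the stands, bottles and loose things have not moved between the first and last top pictures.
- **Arm:** it is clear of everything and at rest. I handed in at about 15 s of the 64 s allowed.

No check failed or disagreed. The handover gave no verdict.

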